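# Open the strut-assisted tool chest and stow the putty jar under its lid

## Robot

A 6-joint arm with a two-finger parallel gripper is mounted at the origin on a cart in front of the work surface, level with it; the furniture and walls round the work are solid. World frame = base frame: x ahead of the robot, y to its left, z up, the work surface at z = 0. Lengths are in m, angles in rad, forces in N, time in s.
With the tool pointing down it reaches from about 0.35 to 0.975 m from the base axis. Payload 7.1 kg.
Tool frame: the origin (TCP) lies midway between the tips of the shut fingers; the grasp point (between the pads) lies 19 mm behind it; z points along the fingers, y is the line along which they close (so a half turn about z gives the same grasp; the last joint's range is limited). The gripper opens to 88 mm and grips with 3 to 60 N. Pads are 20 mm wide; open, the fingers measure 115 mm over their backs; the gripper's body (75 mm by 178 mm) begins 61 mm behind the grasp point.
Start: joints at [-1.233, 0.423, 1.63, -0, 1.089, -0.019], TCP at [0.218, -0.586, 0.223] pointing down, gripper open.
Joint ranges: [-3, 3], [-0.9, 2.11], [0.09, 2.58], [-1.31, 4.45], [0.11, 2.69], [-2.54, 2.54]. Speed limits (rad/s): [2.39, 2.39, 3.01, 3.14, 3.14, 3.14].

## Interface

Orientations are given as a unit quaternion [w, x, y, z].
In Python, from station import move_pose, movel, movej, command_gripper, wait, inverse_kinematics, read_camera, camera_info, MotionError, job_done, get_time, get_joint_pos, get_qvel, get_effort, get_tcp_pos, get_ee_rot, get_ft_force, get_ft_torque, get_grip_width, get_finger_force gives the robot as it stands. Calls block until the motion is done:
- move_pose(position, orientation): joint-space move of the TCP to a pose.
- movel(position, frame=None, v=0.15, until_force=None): straight line of the TCP; frame=None keeps the orientation; v is the mean speed in m/s. With until_force (N) it stops when the force on the tool has changed by that much, and returns True; else False.
- movej(angles): joint-space move.
- command_gripper(opening): opening from 0.0 (shut) to 1.0 (fully open); the grip force is fixed at half the most; returns when the fingers have stopped.
- wait(seconds).
- inverse_kinematics(position, orientation): joint angles nearest the present ones, or None.
- read_camera(name): name is "scene" or "top"; returns the picture (420x560x3 uint8, red, green, blue); there is no depth.
- camera_info(name): a dict with "intrinsics" (3x3 intrinsics, pixels), "T" (4x4, takes a point from camera to world coordinates). Camera axes: x right, y up, looking along -z (the intrinsics and any distortion apply to the point x, -y, -z); pixel columns grow to the right and rows downward; lengths in m; the calibration is good to about 2 mm. A picture is of the moment at which its call begins. camera_info takes no time and is no camera call.
A pose or a line that the arm cannot do raises MotionError and nothing moves.
- job_done(): hands the job in; it is judged then, once.
Readings, each from a call of its own:
- get_time(): time.
- get_joint_pos(): joint angles.
- get_qvel(): joint speeds.
- get_effort(): joint torques, N m.
- get_tcp_pos(): TCP position.
- get_ee_rot(): TCP orientation.
- get_ft_force(): force on the tool from outside, world axes, zero at the start.
- get_ft_torque(): the same for the moment, N m.
- get_grip_width(): opening from 0.0 (shut) to 1.0 (fully open).
- get_finger_force(): force on a finger pad.
Only numpy, scipy, OpenCV 4.12 (cv2) and the standard library are available. Lean on these libraries where they do the work, as an engineer would, in place of code of your own. Each camera call takes 0.05 s, during which the arm holds its last target. There are 200 camera calls.

## Task

Lift the tool chest's lid by its handle past the point where its two gas struts take over, so that it stays fully open by itself; do not let it fall shut. Then take the open putty jar from the table and, keeping it upright, set it down gently (no dropping) on the floor of the empty middle compartment at the back of the chest, under the leaning lid, and leave it standing there with the lid still open. Do not shift the flag cube, the scissors or the jar's screw lid.

Things in the scene. Friction and masses are not known exactly. Their poses are not given: they have to be found in the camera images.
- chest: grey sheet-metal tool chest, fixed: 200 mm deep (its x), 300 wide (y), 70 high without lid. Origin: centre of underside, 4 mm above the table (rubber feet); +x to its back (hinge), z up. Walls 4 mm, inner floor at its z = 6 mm. Low dividers (tops at 28 mm) part it into a front half with tools below 30 mm and three back compartments: two narrow outer ones with small things, and the empty middle one
- rear_bay (a point): centre of the floor of the empty middle compartment at the back of the chest: 44 mm behind the chest's origin, 6 mm above it. It is 104 mm (chest x) by 128 mm (chest y); its rear side is the chest's back wall, the other sides are low dividers, 22 mm high above its floor. Axes as the chest's
- lid (a joint): lid angle (rad): 0 closed (start), 1.20 fully open at its stop, where it still leans forward over the back half of the chest. Opening lifts the front edge. Two gas struts help: below the balance angle the lid falls shut, above it they push it to the stop and hold it. That angle differs from run to run (0.4 to 0.85; lid 0.7 to 1.1 kg). Closed, it needs 2 to 5 N upward at the handle
- lid_hinge (a point): middle of the lid's hinge line, which runs along the chest's y, 95 mm behind the chest's origin, 72 mm above it. Axes as the chest's. The struts stand 140 mm to either side of the middle, inside the chest's side walls
- lid_grip (a point): grasp point on the lid's handle; turns with the lid. The handle is a black bar that juts out 59 mm from the middle of the lid's front edge, in the lid's plane (along chest x when closed): 16 mm wide (y), 22 high, with a 20 mm wide bead at its end. Pinch it across its width. Point: 222 mm from the hinge line, 6 mm above the lid's underside. The lid is a 6 mm plate, 200 x 304 mm, its underside in the plane of the hinge line
- jar: open white round putty jar, 52 mm in diameter, 58 mm high, about 0.1 kg, standing upright on the table to the right of the chest. Origin: centre of its underside; z up. Grasp it round the body, 25 to 45 mm above its underside
- flag_cube: printed cube with a little flag on a mast, 60 x 72 mm, 182 mm high, standing behind the jar; leave it alone. Origin: centre of its underside
- scissors: scissors, 152 x 62 x 8 mm, lying flat in front of the chest; leave them alone. Origin: centre of the underside
- jar_lid: white screw lid of the jar, 58 mm in diameter, 14 mm high, lying upside down in front of and to the right of the chest; leave it alone. Origin: centre of its underside
There are look-alikes about, which are no part of the job. Several things look just like the jar: the one meant starts nearest to the robot's base.

How it is judged:
By the outcome, as a careful person would: the job done as asked, in the order asked, and still so for the second after the job is handed in, with the robot touching nothing.
It also fails if it takes over 64 s, if anything falls off the work surface, if the arm or the gripper's body presses on something with over 40 N, if the wrist force passes 120 N, or if a joint passes its speed limit or range.

## Working session

There is one attempt and no reset: what is moved stays moved. The work goes in short steps, each a Python script; the robot and the scene stay as the last script left them, time stands still between calls to the robot, and variables do not carry over. Pictures are saved under pics/ and viewed, at most 10 in all, crops included, and the job is handed in when it is done.

```bash
mkdir -p pics; ls
python3 - <<'E'
from station import *
import cv2,numpy as np
np.set_printoptions(precision=4,suppress=True)
for n in("scene","top"):
    cv2.imwrite(f"pics/{n}0.png",cv2.cvtColor(read_camera(n),cv2.COLOR_RGB2BGR)); print(n,camera_info(n))
print(get_time(),get_ee_rot())
E
```

```text
pics
scene {'intrinsics': array([[483.2972,   0.    , 272.2486],
       [  0.    , 483.2972, 208.1957],
       [  0.    ,   0.    ,   1.    ]]), 'T': array([[-0.6991,  0.424 , -0.5758, -0.1868],
       [-0.715 , -0.4184,  0.5601,  0.5175],
       [-0.0034,  0.8032,  0.5956,  0.8514],
       [ 0.    ,  0.    ,  0.    ,  1.    ]])}
top {'intrinsics': array([[389.5615,   0.    , 276.6492],
       [  0.    , 389.5615, 204.7374],
       [  0.    ,   0.    ,   1.    ]]), 'T': array([[-0.0591,  0.9673, -0.2468,  0.3432],
       [-0.9982, -0.0584,  0.0102, -0.1565],
       [-0.0045,  0.247 ,  0.969 ,  0.9621],
       [ 0.    ,  0.    ,  0.    ,  1.    ]])}
0.1 [-0.0007  0.9841  0.1775 -0.0001]
```

View pics/top0.png

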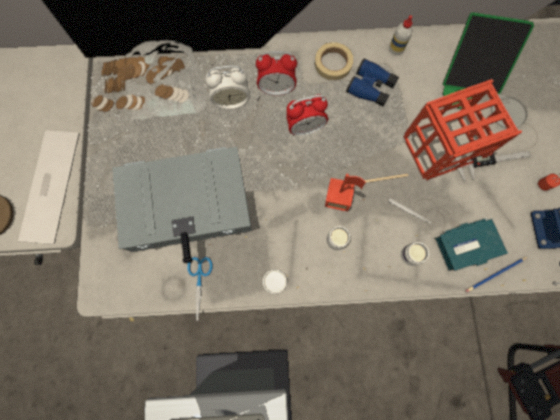

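View pics/scene0.png

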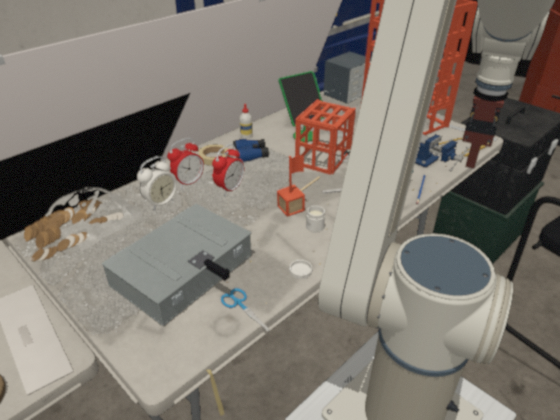

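Top view: the chest lid spans about (113–250, 150–248), with its handle at (186,247). The jar look-alikes are at (340,238) and (416,253). The jar lid is at (274,282), the scissors at (200,275) and the flag cube at (340,192). There is also a faint ring at (173,288).

```bash
cat > h.py <<'E'
import numpy as np,cv2
from station import *
np.set_printoptions(precision=4,suppress=True)
def ray(n,uv):
    c=camera_info(n);d=np.linalg.inv(c['intrinsics'])@[uv[0],uv[1],1];d=c['T'][:3,:3]@(d*[1,-1,-1]);return c['T'][:3,3],d/np.linalg.norm(d)
def onz(n,uv,z):
    o,d=ray(n,uv);return o+d*(z-o[2])/d[2]
def px(n,p):
    c=camera_info(n);q=c['T'][:3,:3].T@(np.array(p)-c['T'][:3,3]);q=c['intrinsics']@(q*[1,-1,-1]);return q[:2]/q[2]
E
python3 - <<'E'
from h import *
im=cv2.imread('pics/top0.png')
for uv in((340,238),(416,253),(274,282)):
    p=onz("top",uv,.058 if uv[1]<260 else .014);print(uv,p,np.hypot(p[0],p[1]))
f=im.astype(int);d=f[...,0]-f[...,2]
m=((d>3)).astype(np.uint8)*255
m[:,:100]=0;m[:130]=0;m[262:]=0;m[:,262:]=0
m=cv2.morphologyEx(m,cv2.MORPH_OPEN,np.ones((5,5)))
m=cv2.morphologyEx(m,cv2.MORPH_CLOSE,np.ones((9,9)))
c=max(cv2.findContours(m,0,2)[0],key=cv2.contourArea)
h=np.array([onz("top",q[0],.082)[:2] for q in c],np.float32)
print(cv2.contourArea(c),cv2.minAreaRect(h),cv2.boxPoints(cv2.minAreaRect(h)))
a=cv2.resize(im[140:260,100:265],None,fx=4,fy=4,interpolation=cv2.INTER_CUBIC)
cv2.drawContours(a,[(c-[100,140])*4],-1,(0,0,255),1)
b=cv2.resize(im[170:290,260:440],None,fx=4,fy=4,interpolation=cv2.INTER_CUBIC)
cv2.imwrite('pics/c1.png',a);cv2.imwrite('pics/c2.png',b)
E
```

```text
(340, 238) [ 0.4843 -0.3094  0.058 ] 0.5746619782690815
(416, 253) [ 0.4388 -0.4816  0.058 ] 0.6515122255576291
(274, 282) [ 0.3948 -0.1489  0.014 ] 0.42191900767804696Traceback (most recent call last):
  File "<stdin>", line 10, in <module>
ValueError: max() iterable argument is empty
```

Run:
```python
from h import *
im=cv2.imread('pics/top0.png')
f=cv2.GaussianBlur(im,(3,3),0).astype(int);d=np.clip(f[...,0]-f[...,2]+60,0,255).astype(np.uint8)
R=d[135:262,100:265]
t,mm=cv2.threshold(R,0,255,cv2.THRESH_OTSU);print(t-60)
mm=cv2.morphologyEx(mm,cv2.MORPH_CLOSE,np.ones((5,5)));mm=cv2.morphologyEx(mm,cv2.MORPH_OPEN,np.ones((9,9)))
c=max(cv2.findContours(mm,0,2)[0],key=cv2.contourArea)+[100,135]
h=np.array([onz("top",q[0],.082)[:2] for q in c],np.float32)
print(cv2.contourArea(c),cv2.minAreaRect(h),cv2.boxPoints(cv2.minAreaRect(h)))
a=cv2.resize(im[140:260,100:265],None,fx=4,fy=4,interpolation=cv2.INTER_CUBIC)
cv2.drawContours(a,[(c-[100,140])*4+2],-1,(0,0,255),1)
b=cv2.resize(im[170:290,260:440],None,fx=4,fy=4,interpolation=cv2.INTER_CUBIC)
cv2.imwrite('pics/c1.png',a);cv2.imwrite('pics/c2.png',b)
```

```text
-15.0
11396.5 ((0.5981076955795288, 0.05265960097312927), (0.22326214611530304, 0.3186258375644684), 7.076066970825195) [[ 0.4677  0.197 ]
 [ 0.507  -0.1192]
 [ 0.7285 -0.0917]
 [ 0.6893  0.2245]]
```

View pics/c1.png

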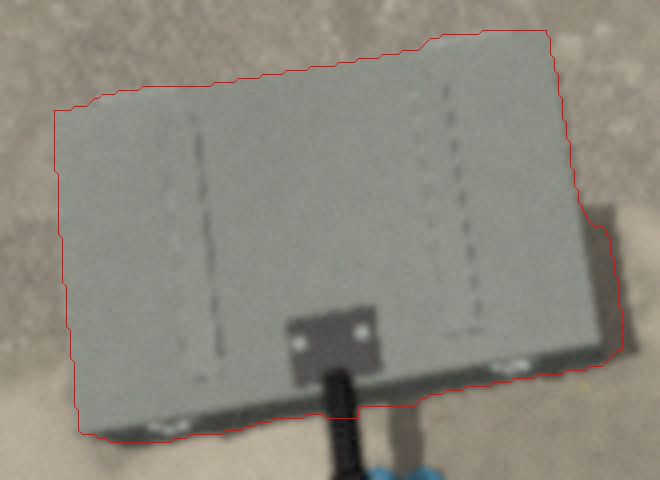

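View pics/c2.png

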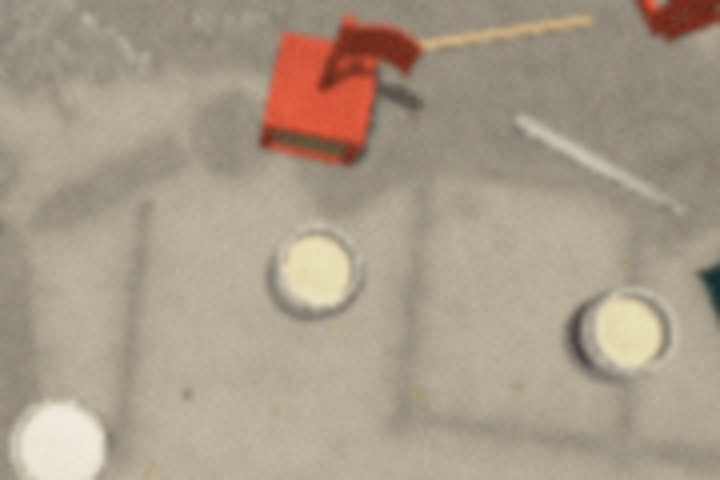

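The crops confirm the choice. The jar at about (339,237) is right of the chest, in front of the flag cube and nearest the base (0.57 m against 0.65 m). The lid corners in crop c1 are about (80,432), (601,344), (547,31) and (55,112).

Run:
```python
from h import *
im=cv2.imread('pics/top0.png')
P=[onz("top",(100+(x-1.5)/4,140+(y-1.5)/4),.082)[:2] for x,y in((80,432),(601,344),(547,31),(55,112))]
P=np.array(P);print(P)
for i in range(4):
    e=P[(i+1)%4]-P[i];print(np.linalg.norm(e),np.degrees(np.arctan2(e[1],e[0])))
# ideal fit (rigid, Procrustes): chest frame corners at -105/+95
Q=np.array([[-105,152],[-105,-152],[95,-152],[95,152]])/1e3
A=P-P.mean(0);B=Q-Q.mean(0);a=np.arctan2((B[:,0]*A[:,1]-B[:,1]*A[:,0]).sum(),(A*B).sum())
R=np.array([[np.cos(a),-np.sin(a)],[np.sin(a),np.cos(a)]]);t=P.mean(0)-R@Q.mean(0)
print('yaw',a,'chest',t,'res',P-(Q@R.T+t))
g=R@[.095-.222,0]+t;print('grip',g,px("top",[*g,.087]),'bead',px("top",[*(R@[.095-.255,0]+t),.09]),'scene',px("scene",[*g,.09]))
hv=cv2.cvtColor(im,cv2.COLOR_BGR2HSV);m=(im.max(2)<50)
m[:232]=0;m[265:]=0;m[:,175:]*=True;m[:,:170]=0;m[:,205:]=0
y,x=np.nonzero(m);print('handle px',x.min(),x.max(),y.min(),y.max(),[(int(r),x[y==r].mean()) for r in np.unique(y)][::4])
# jar : putty
r=im[215:262,318:364];mm=cv2.inRange(cv2.cvtColor(r,cv2.COLOR_BGR2HSV),(20,50,150),(40,255,255));M=cv2.moments(mm,True);print('putty',318+M['m10']/M['m00'],215+M['m01']/M['m00'],M['m00'])
p=onz("top",(318+M['m10']/M['m00'],215+M['m01']/M['m00']),.045);print(p)
for z in(.0,.058):print(px("scene",[p[0],p[1],z]))
```

```text
[[ 0.4885  0.1963]
 [ 0.5216 -0.1013]
 [ 0.7165 -0.0768]
 [ 0.6824  0.219 ]]
0.2994614233463308 -83.65478108014398
0.19643019051274588 7.176011892195369
0.2977902730178655 96.55861308249095
0.19530397846439695 -173.3100911684651
yaw 0.11513799751154694 chest [0.6072 0.0599] res [[ 0.003  -0.0025]
 [ 0.0012  0.0018]
 [-0.0026  0.0034]
 [-0.0017 -0.0027]]
grip [0.481  0.0453] [185.6294 246.6077] bead [187.04   260.9194] scene [216.7337 265.5523]
handle px 181 191 232 261 [(232, np.float64(184.5)), (236, np.float64(184.5)), (240, np.float64(185.0)), (244, np.float64(185.5)), (248, np.float64(186.0)), (252, np.float64(186.5)), (256, np.float64(186.5)), (260, np.float64(187.5))]
putty 339.22727272727275 236.14141414141415 198.0
[ 0.4909 -0.3102  0.045 ]
[315.2038 226.0456]
[316.2506 209.535 ]
```

```bash
cat >> h.py <<'E'
from scipy.spatial.transform import Rotation as Rn
YAW=.115;CH=np.array([.6072,.0599,.004]);JAR=np.array([.486,-.3095,0])
RC=Rn.from_euler('z',YAW).as_matrix()
def ch(x,y,z): return CH+RC@[x,y,z]
def pose(g,head,phi):
    "tcp position and quaternion for grasp point g, heading, forward tilt"
    f=np.array([np.cos(head),np.sin(head),0]);up=np.array([0,0,1.]);z=np.sin(phi)*f-np.cos(phi)*up
    x=np.cos(phi)*f+np.sin(phi)*up;y=np.cross(z,x)
    q=Rn.from_matrix(np.c_[x,y,z]).as_quat()
    return np.array(g)+.019*z,q[[3,0,1,2]]
def lidp(th,phi0,k=1):
    return pose(ch(.095-.222*np.cos(th)+.006*np.sin(th),0,.072+.222*np.sin(th)+.006*np.cos(th)),YAW,phi0-k*th)
E
python3 - <<'E'
from h import *
ik=lambda p:inverse_kinematics(*p)
for phi0 in(0,.2,.4,.6,.8):
    print(phi0,[None if (q:=ik(lidp(t,phi0))) is None else q.round(2).tolist() for t in(0,.6,1.15)])
for phi in(.4,.5,.6):
    print(phi,[None if (q:=ik(p)) is None else q.round(2).tolist() for p in [pose(JAR+[0,0,h],hd,phi) for hd in(0,-.3,-.57) for h in (.04,.15)]+[pose(ch(x,0,z),YAW,phi) for x,z in((-60,130),(-40,125),(40,85),(40,46)) for x,z in[(x/1e3,z/1e3)]]])
E
```

```text
0 [[0.07, 0.48, 2.03, -0.0, 0.63, 1.53], [0.08, 0.61, 1.53, -0.02, 1.6, 1.54], [0.09, 0.95, 0.98, -0.03, 2.37, 1.54]]
0.2 [[0.06, 0.44, 2.16, 0.03, 0.35, 1.49], [0.08, 0.51, 1.64, -0.01, 1.39, 1.54], [0.09, 0.85, 1.05, -0.03, 2.18, 1.54]]
0.4 [None, [0.08, 0.41, 1.76, -0.01, 1.17, 1.54], [0.09, 0.75, 1.15, -0.02, 1.99, 1.54]]
0.6 [[0.05, 0.49, 2.38, 3.02, 0.33, -1.51], [0.07, 0.33, 1.88, -0.0, 0.94, 1.53], [0.09, 0.65, 1.26, -0.02, 1.79, 1.54]]
0.8 [[0.03, 0.61, 2.47, 3.06, 0.74, -1.56], [0.07, 0.25, 2.0, 0.01, 0.69, 1.51], [0.08, 0.54, 1.38, -0.01, 1.57, 1.54]]
0.4 [[-0.72, 0.62, 2.04, 0.98, 0.31, -0.06], [-0.72, 0.4, 2.01, 0.58, 0.49, 0.37], [-0.66, 0.6, 2.07, 1.0, 0.16, 0.24], [-0.66, 0.38, 2.05, 0.39, 0.36, 0.87], None, [-0.59, 0.37, 2.06, 0.03, 0.31, 1.52], [0.06, 0.38, 2.12, 0.08, 0.25, 1.45], [0.07, 0.41, 2.08, 0.07, 0.25, 1.45], [0.07, 0.57, 1.92, 0.06, 0.26, 1.47], [0.07, 0.64, 1.92, 0.09, 0.18, 1.45]]
0.5 [[-0.75, 0.63, 2.08, 1.42, 0.34, -0.53], [-0.75, 0.4, 2.06, 0.86, 0.45, 0.07], [-0.68, 0.62, 2.12, 1.94, 0.19, -0.71], [-0.68, 0.38, 2.11, 0.76, 0.26, 0.49], [-0.59, 0.61, 2.14, 3.04, 0.11, -1.49], [-0.59, 0.37, 2.12, 0.07, 0.15, 1.48], None, None, None, None]
0.6 [[-0.79, 0.65, 2.12, 1.74, 0.42, -0.88], [-0.79, 0.41, 2.1, 1.19, 0.45, -0.28], [-0.7, 0.64, 2.17, 2.37, 0.32, -1.16], [-0.7, 0.38, 2.16, 1.42, 0.22, -0.18], [-0.59, 0.64, 2.19, 3.09, 0.28, -1.54], None, None, None, None, [0.07, 0.65, 2.03, 2.97, 0.15, -1.43]]
```

```bash
python3 - <<'E'
from h import *
movel([.2,-.46,.3],v=.25)
p,q=lidp(0,.2)
move_pose(p+[-.01,0,.12],q); print(get_time(),get_tcp_pos())
E
python3 - <<'E'
from h import *
p,q=lidp(0,.2)
hit=movel(p,q,v=.12,until_force=8);print(hit,get_tcp_pos()-p,get_ft_force())
if not hit:
    command_gripper(0);print(get_grip_width()*88,get_finger_force(),get_ft_force(),get_ft_torque(),get_time())
for n in("top",):
    im=cv2.cvtColor(read_camera(n),cv2.COLOR_RGB2BGR);cv2.imwrite("pics/g1.png",im)
E
```

```text
2.9417 [0.4751 0.0452 0.1835]
False [ 0.0004 -0.      0.0005] [-0.3496  0.6161  0.1049]
16.069375660634137 29.9836528301239 [-1.7214 23.6888 -0.5379] [3.6549 0.3356 0.8832] 5.1917
```

Run:
```python
from h import *
p,q=lidp(0,.2)
for d in(.001,.002,.003,.004):
    movel(p+RC@[0,d,0],q,v=.02);f=RC.T@get_ft_force();print(d,f,get_grip_width()*88)
    if f[1]<4:break
print(get_time())
```

```text
0.001 [ 1.5963 13.1084  0.1511] 15.75621496710248
0.002 [ 0.2249  4.7334 -1.0873] 15.740112230127616
0.003 [-0.1373 -5.0055 -0.7751] 15.621225135204421
5.9917
```

```bash
sed -i 's/^CH_FIX.*//; s/^def ch(x/CH=CH+RC@[0,.0025,0]\ndef ch(x/' h.py
python3 - <<'E'
from h import *
for th in np.r_[.05,np.arange(.15,1.16,.1)]:
    p,q=lidp(th,.2);movel(p,q,v=.12);f=RC.T@get_ft_force();print(round(th,2),f,round(get_grip_width()*88,1),get_time())
    if np.linalg.norm(f)>45:print('STOP');break
cv2.imwrite("pics/g2.png",np.hstack([cv2.cvtColor(read_camera(n),cv2.COLOR_RGB2BGR)[:300,:390] for n in("top","scene")]))
E
```

```text
0.05 [ 0.575  -0.4557 -4.7376] 15.9 6.2417
0.15 [ 0.5996 -1.1577 -3.2946] 16.0 6.575
0.25 [-0.1629 -1.0162 -2.9285] 15.8 6.9083
0.35 [ 0.0531 -1.3921 -0.909 ] 15.9 7.2417
0.45 [-0.3535 -1.8938  0.14  ] 15.8 7.575
0.55 [-0.8952 -0.1447  1.4951] 15.9 7.9083
0.65 [-0.1116 -0.4728  1.2503] 16.4 8.2417
0.75 [ 0.3    -0.4332 -0.5478] 15.6 8.575
0.85 [ 2.6197  0.1908 -2.0521] 15.8 8.9083
0.95 [ 2.901   1.3327 -3.4778] 15.9 9.2417
1.05 [ 4.3984  2.5292 -6.3419] 15.8 9.575
1.15 [ 4.1462  3.2438 -5.2815] 15.9 9.9083
```

View pics/g2.png

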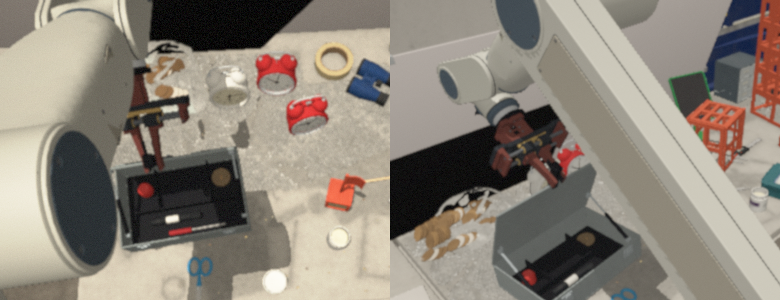

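Both views show the lid open and still gripped, with the bay empty.

Run:
```python
from h import *
p,q=lidp(1.19,.2);movel(p,q,v=.1);print(RC.T@get_ft_force())
command_gripper(.35);wait(.3);print(RC.T@get_ft_force())
command_gripper(.6);
z=Rn.from_quat(q[[1,2,3,0]]).as_matrix()[:,2]
movel(p-.09*z,q,v=.2)
print(get_time(),get_tcp_pos(),get_joint_pos())
cv2.imwrite("pics/g3.png",np.hstack([cv2.cvtColor(read_camera(n),cv2.COLOR_RGB2BGR)[:300,:390] for n in("top","scene")]))
# next: IK chain
import station
lift=pose(JAR+[0,0,.17],-.57,.8)
print([None if (k:=inverse_kinematics(*x)) is None else k.round(2).tolist() for x in (lift,pose(JAR+[0,0,.036],-.57,.8),pose(ch(-.06,0,.13),YAW,.8),pose(ch(.04,0,.085),YAW,.8),pose(ch(.04,0,.042),YAW,.8))])
```

```text
[ 5.1638  4.8701 -6.2239]
[-0.4885  0.3078 -0.1853]
12.175 [0.6835 0.0712 0.3223] [ 0.0943  0.9938  0.6813 -0.0274  2.4571  1.5383]
[[-0.6, 0.38, 2.27, 3.08, 0.31, -1.53], [-0.6, 0.74, 2.27, 3.11, 0.66, -1.56], [0.06, 0.45, 2.34, 3.05, 0.45, -1.53], [0.07, 0.62, 2.13, 3.06, 0.41, -1.53], [0.07, 0.72, 2.12, 3.08, 0.5, -1.54]]
```

View pics/g3.png

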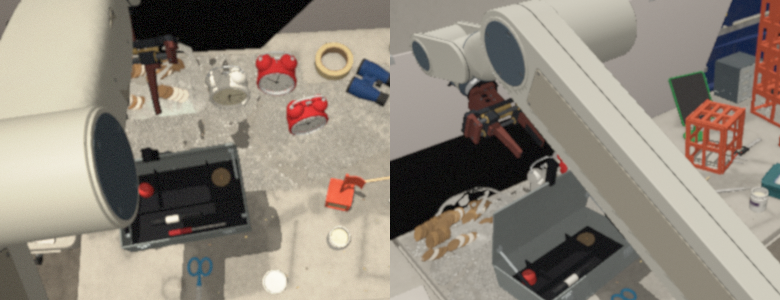

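Released, the lid stays open at its stop, with zero contact force. Next is the jar.

Run:
```python
from h import *
t=get_tcp_pos()
movel(t+[0,0,.14],v=.3)
p,q=pose(ch(-.12,-.02,.45),YAW,0);movel(p,q,v=.3)
command_gripper(1)
p,q=pose(JAR+[-.06,0.03,.30],-.57,.3);move_pose(p,q)
J=inverse_kinematics(*pose(JAR+[0,0,.17],-.57,.8));print(get_joint_pos(),J,get_time())
movej(J)
p,q=pose(JAR+[0,0,.036],-.57,.8)
hit=movel(p,q,v=.12,until_force=6);print(hit,get_tcp_pos()-p,get_ft_force(),get_time())
cv2.imwrite("pics/g4.png",np.hstack([cv2.cvtColor(read_camera(n),cv2.COLOR_RGB2BGR)[120:320,150:450] for n in("top","scene")]))
```

```text
Traceback (most recent call last):
station.MotionError: the arm cannot follow that straight line within its joint ranges
```

```bash
sed -i '$a\
' h.py
cat > go.py <<'E'
from h import *
p,q=pose(ch(.10,-.0,.43),YAW,-.4);movel(p,q,v=.3)
p,q=pose(ch(-.12,-.02,.43),YAW,0);movel(p,q,v=.3)
command_gripper(1)
p,q=pose(JAR+[-.06,0.03,.30],-.57,.3);move_pose(p,q)
J=inverse_kinematics(*pose(JAR+[0,0,.17],-.57,.8));print(get_joint_pos(),J,get_time())
movej(J)
p,q=pose(JAR+[0,0,.036],-.57,.8)
hit=movel(p,q,v=.12,until_force=6);print(hit,get_tcp_pos()-p,get_ft_force(),get_time())
cv2.imwrite("pics/g4.png",np.hstack([cv2.cvtColor(read_camera(n),cv2.COLOR_RGB2BGR)[120:320,150:450] for n in("top","scene")]))
E
python3 go.py
```

```text
[-0.6098  0.0572  2.0031  0.0174  0.7808  1.5195] [-0.5978  0.3751  2.2735  3.0758  0.3075 -1.5274] 16.0167
False [ 0.0002 -0.0002  0.0006] [0.5182 0.237  0.1571] 19.8667
```

View pics/g4.png

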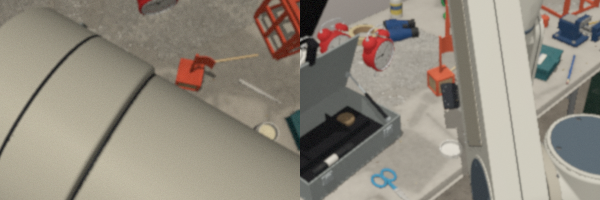

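The arm hides the jar in both views, but the lid is still open and the cube, scissors and jar lid look in place. I'll check the grasp by its width.

Run:
```python
from h import *
command_gripper(0);print(get_grip_width()*88,get_finger_force(),get_ft_force())
p,q=pose(JAR+[0,0,.17],-.57,.8)
movel(p,q,v=.12);print(get_grip_width()*88,get_finger_force(),get_ft_force(),get_time())
p,q=pose(ch(-.07,0,.15),YAW,.8)
movel(p,q,v=.15);print(get_grip_width()*88,get_finger_force(),get_time())
cv2.imwrite("pics/g5.png",np.hstack([cv2.cvtColor(read_camera(n),cv2.COLOR_RGB2BGR)[100:320,80:400] for n in("top","scene")]))
```

```text
50.835716371528505 29.999253523064908 [ 0.2299 -0.1325  1.681 ]
50.47121714483225 29.99853932854421 [ 0.3405 -0.2081 -1.6115] 21.9
50.75519904336083 29.99853075755709 24.5667
```

View pics/g5.png

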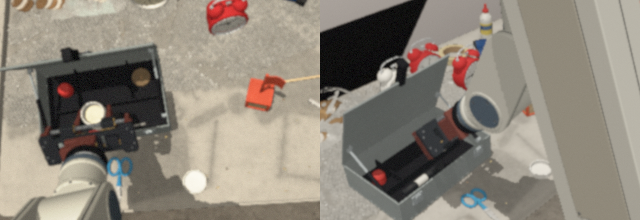

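The jar is held upright at crop (93,113), over the chest, with the lid open.

Run:
```python
from h import *
w=RC.T@(onz("top",(173,213),.176)-CH);print('jar now chest frame',w)
x=.036
movel(*pose(ch(x-.01,0,.09),YAW,.8),v=.12);print(get_ft_force())
movel(*pose(ch(x,0,.055),YAW,.8),v=.08);print(get_ft_force())
p,q=pose(ch(x,0,.034),YAW,.8)
hit=movel(p,q,v=.015,until_force=2.0);g=RC.T@(get_tcp_pos()-.019*Rn.from_quat(q[[1,2,3,0]]).as_matrix()[:,2]-CH)
print(hit,g,get_ft_force(),get_finger_force(),get_time())
```

```text
jar now chest frame [-0.0691 -0.0036  0.172 ]
[-0.0901 -0.5466 -0.9899]
[-0.194   0.4358 -0.2094]
True [ 0.0359 -0.      0.0421] [-1.0635  0.0797  4.219 ] 30.00039393681618 27.2417
```

Run:
```python
from h import *
command_gripper(.78);wait(.2);print(get_grip_width()*88,get_ft_force())
p,q=pose(ch(.036,0,.0421),YAW,.8);z=Rn.from_quat(q[[1,2,3,0]]).as_matrix()[:,2]
movel(p-.12*z,q,v=.1);print(get_ft_force())
movel(*pose(ch(-.16,-.0,.3),YAW,.8),v=.25)
J=get_joint_pos();J[0]=-1.0;movej(J)
print(get_time())
a,b=[cv2.cvtColor(read_camera(n),cv2.COLOR_RGB2BGR) for n in("top","scene")]
cv2.imwrite("pics/g6.png",np.hstack([cv2.resize(a[130:300,100:360],None,fx=1.5,fy=1.5),cv2.resize(b[140:340,90:340],None,fx=1.5,fy=1.275)]))
```

```text
68.63011849511895 [-0.29    0.3869  0.0392]
[0.7847 1.1184 0.5047]Traceback (most recent call last):
  File "<stdin>", line 5, in <module>
station.MotionError: the arm cannot follow that straight line within its joint ranges
```

Run:
```python
from h import *
for x,z in((-.12,.2),(-.1,.18),(-.08,.17)):
    try: movel(*pose(ch(x,0,z),YAW,.8),v=.2);print(x,z);break
    except MotionError: pass
J=get_joint_pos();J[1]-=.25;movej(J);print(get_tcp_pos());J[0]=-.5;movej(J)
print(get_time())
a,b=[cv2.cvtColor(read_camera(n),cv2.COLOR_RGB2BGR) for n in("top","scene")]
cv2.imwrite("pics/g6.png",np.hstack([cv2.resize(a[130:300,100:360],None,fx=1.5,fy=1.5),cv2.resize(b[140:340,90:340],None,fx=1.5,fy=1.275)]))
```

```text
-0.12 0.2
[0.5164 0.0509 0.3182]
31.5667
```

View pics/g6.png

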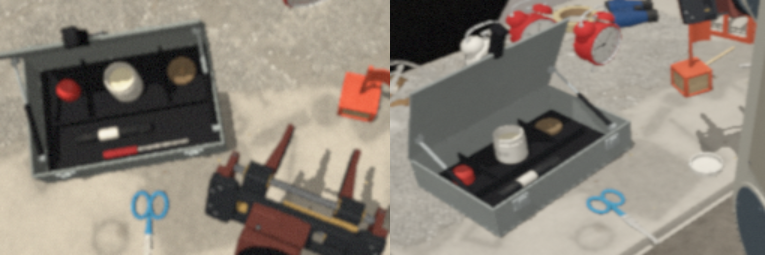

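The jar stands upright in the middle rear bay (left crop at (123,82)). The lid is open, the cube, scissors and jar lid are undisturbed, and the arm is clear.

```bash
python3 -c "
from station import *
wait(.3);print(job_done())"
```

```text
the job is handed in; nothing more can be done
None
```

The job is handed in at about 32 s: the lid stays open on its struts, the jar stands upright in the middle rear compartment, and the flag cube, scissors and jar lid look unmoved in the last pictures.

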